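# Line up the quarter-turn fastener and hold the griddle's service cover shut

## Task

The service cover on top of the electric griddle's control box stands ajar on its springs: first, with the cover still ajar, turn its quarter-turn fastener clockwise until the yellow slot lines up with the two red marks on the cover. Then press the cover fully down onto its frame and keep it pressed, finishing with the robot still holding it shut so that I can fit the clips. Leave the toggle switch off, and leave the spatula, basket, bowl and brush where they are.

Things in the scene. Friction and masses are not known exactly. Their poses are not given: they have to be found in the camera images.
- griddle: Fixed electric griddle. Origin on the cart top below the fastener axis; x towards the hot plate, y left, z up. In mm: black control box x -70..70, y -190..190, top (the frame) z 78; steel hot plate x 75..355, y -200..200, top z 70, back rim to z 90; dial of 36 diameter on the box at y -155, to z 94.
- cover (a joint): Hinge, rad, of the aluminium cover (120 mm in griddle x, 200 in y, 4 thick). Hinge line along griddle x at y 110, z 78 mm, free edge at y -90. 0 = fully down on the frame; 0.10 = ajar, where springs return it when let go (press spot: 3 N to start, 5 N fully down). Unless the slot is lined up within about 0.2 rad, a crossbar under the fastener stops it at 0.055.
- fastener (a joint): Turn of the fastener about the cover's normal, rad, positive anticlockwise from above. 0 = yellow slot in line with the two red marks (along griddle x). Starts at 0.6 to 1.4, so turn it clockwise by that much; no stop at 0 (range -0.5 to 1.5). Friction 0.04 N m: stays where left.
- fastener_grip (a point): On the fastener's axis in its black grip bar (40 mm long, 13 thick, 26 high, yellow slot line along its top; on a 48 mm disc 4 thick lying on the cover). 16 mm above the disc, 20 above the cover's top, 10 below the bar's top. Axes turn with it: x along bar and slot, y across it (the way to grip), z along the axis, outward. 110 mm from the hinge line.
- press_spot (a point): Bare spot on the cover's top face, 175 mm from the hinge line, 25 mm from the free (right) edge, good for pressing with closed fingers. Axes move with the cover, z normal to it, upward. With the cover fully down it lies at griddle x 0, y -65, z 82 mm.
- switch (a joint): Small steel toggle switch, 30 mm long, on the front (robot side) face of the control box at griddle y = -140 mm, z = 46 mm. Rad: 0 = off (tip lowered), 0.7 = on. Leave it at 0.
- spatula: Steel spatula with wooden handle, 280 mm long, lying on the hot plate. Bystander. Origin at its underside, x along its length.
- basket: Round white plastic tortilla basket, 190 mm across, 65 mm high, on the cart beside the griddle. Bystander. Origin under its centre.
- bowl: Empty brown stoneware bowl, 140 mm across, 60 mm high, on the cart beside the griddle. Bystander. Origin under its centre.
- brush: Silicone brush, grey head and red handle, 170 mm long, lying on the cart to the left of the control box. Bystander. Origin at its underside, x along its length.

How it is judged:
By the outcome, as a careful person would: the job done as asked, in the order asked, and still so for the second after the job is handed in, while the arm keeps its last pose, push and grip.
It also fails if it takes over 45 s, if anything falls off the work surface, if the arm or the gripper's body presses on something with over 40 N, if the wrist force passes 120 N, or if a joint passes its speed limit or range.

## Robot

A 6-joint arm with a two-finger parallel gripper is mounted at the origin on the work surface. World frame = base frame: x ahead of the robot, y to its left, z up, the work surface at z = 0. Lengths are in m, angles in rad, forces in N, time in s.
With the tool pointing down it reaches from about 0.35 to 0.775 m from the base axis. Payload 7.3 kg.
Tool frame: the origin (TCP) lies between the finger pads; the fingertips stand 8 mm ahead of it and the grasp point (between the pads) lies 11 mm behind it (robot.nose_length is the distance from the TCP to the fingertips, in m); z points along the fingers, y is the line along which they close (so a half turn about z gives the same grasp; the last joint's range is limited). The gripper opens to 92 mm and grips with 3 to 60 N. Pads are 19 mm wide; open, the fingers measure 130 mm over their backs; the gripper's body (75 mm by 190 mm) begins 47 mm behind the grasp point.
Start: joints at [0.98, 0.342, 1.524, -0, 1.275, -0.146], TCP at [0.226, 0.474, 0.235] pointing down, gripper open.
Joint ranges: [-2.53, 2.53], [-0.77, 2.02], [0.04, 2.7], [-1, 4.14], [0.28, 2.66], [-3.11, 3.11]. Speed limits (rad/s): [2.57, 2.57, 3.14, 3.14, 3.14, 3.14].

## Interface

Orientations are given as [roll, pitch, yaw] about the fixed x, y, z axes, in that order (R = Rz(yaw) Ry(pitch) Rx(roll)).
In Python, from cell import robot gives the robot as it stands. The module is installed in compiled form; this text tells all that it offers.
- The arm moves only by the shell command python3 -m jog 'ROWS' [FORCE]. ROWS is JSON, a list that holds one entry, the list of rows, each a list of 5 numbers: the gripper's target within -1 to 1 (fully open at 1, half-way at 0, shut at -1), then the shift along the tool's x, y, z in m, then the turn about the tool's z in rad. A call has 1 to 5 rows; each row is the pose to reach, as a shift and turn from the pose commanded when the call began, along the tool's axes at that moment; what a row does not reach only later rows make up. A row lasts 1/12 s, in which the tool goes at most 41.7 mm and 7.16 degrees, less where a joint would pass 70% of its speed; a pose out of reach is approached as far as the arm can. A call with a gripper value outside its range is refused whole. The fingers move at their own pace and stop on an object; FORCE is the grip in N (left out, the last holds). Time passes only in rows, so rows that repeat a pose let the fingers close. It gives the time, the measured TCP pose, the force, the opening and the grip force at its end, in the units of the state.
- robot.observe(): the state, without advancing time (a new reading comes with each control period).
- robot.read_camera(name): name is "side" or "top"; returns the picture (420x560x3 uint8, red, green, blue); there is no depth.
- robot.camera_model(name): a dict with "camera_matrix" (3x3 intrinsics, pixels), "position" and "attitude" of the camera in the world. Camera axes: x right, y down, z forward; pixel columns grow to the right and rows downward; lengths in m; the calibration is good to about 2 mm. A picture is of the moment at which its call begins. camera_model takes no time and is no camera call.
- robot.hand_in(): hands the job in; it is judged then, once.
The state is a dict: "time": time; "qpos": joint angles; "qvel": joint speeds; "joint_efforts": joint torques, N m; "tool_pos": TCP position; "tool_rot": TCP orientation; "contact_force": force on the tool from outside, world axes, zero at the start; "torque": the same for the moment, N m; "opening": finger opening in m; "grip_force": force on a finger pad.
Only numpy, scipy, OpenCV 4.12 (cv2) and the standard library are available. Lean on these libraries where they do the work, as an engineer would, in place of code of your own. Each camera call takes 0.05 s, during which the arm holds its last target. There are 200 camera calls.

## Working session

There is one attempt and no reset: what is moved stays moved. The work goes in short steps, Python scripts to look and compute and a shell command to move; the robot and the scene stay as the last step left them, time stands still between calls to the robot, and variables do not carry over. Pictures are saved under pics/ and viewed, at most 10 in all, crops included, and the job is handed in when it is done.

```bash
mkdir -p pics
python3 - <<'E'
from cell import robot
import cv2
for n in("top","side"):
    im=robot.read_camera(n); cv2.imwrite(f"pics/{n}0.png",im[:,:,::-1]); m=robot.camera_model(n); print(n,m)
print(robot.observe(), robot.nose_length)
E
```

```text
top {'camera_matrix': array([[469.81215626,   0.        , 277.18011332],
       [  0.        , 469.81215626, 204.79475646],
       [  0.        ,   0.        ,   1.        ]]), 'position': array([0.45857157, 0.00622386, 1.14944494]), 'attitude': array([-3.05648593,  0.00855367, -1.588665  ])}
side {'camera_matrix': array([[514.52461437,   0.        , 281.99971041],
       [  0.        , 514.52461437, 218.43699949],
       [  0.        ,   0.        ,   1.        ]]), 'position': array([ 0.07927281, -0.76363901,  1.04383826]), 'attitude': array([-2.38422362e+00, -1.16258359e-03, -5.48194934e-01])}
{'time': 0.1, 'qpos': array([ 9.79982739e-01,  3.42634027e-01,  1.52487977e+00,  2.98711532e-05,
        1.27539716e+00, -1.45995404e-01]), 'qvel': array([ 0.0002194 , -0.00175381, -0.00376251,  0.00109761, -0.00086633,
       -0.00245866]), 'joint_efforts': array([ 1.10869158e-03, -4.32002664e+01, -2.44695497e+01,  7.19194184e-02,
        5.25684224e-02, -8.27238591e-05]), 'tool_pos': array([0.22568731, 0.47364801, 0.23413888]), 'tool_rot': array([-3.14029252e+00, -2.20045944e-04,  2.69676561e+00]), 'contact_force': array([ 0.03602343,  0.10739797, -0.45988037]), 'torque': array([ 0.03470837, -0.01459627,  0.0030736 ]), 'grip_force': 0.0, 'opening': 0.09221538518886964} 0.008
```

View pics/top0.png

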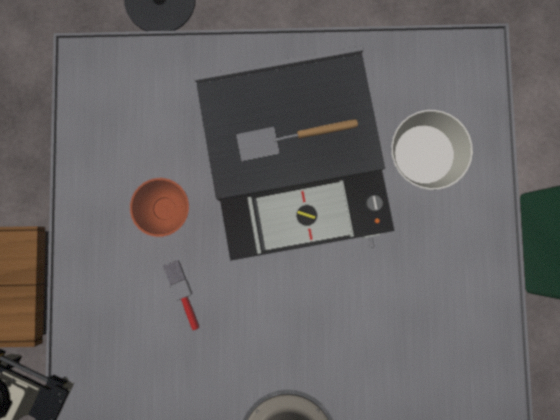

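View pics/side0.png

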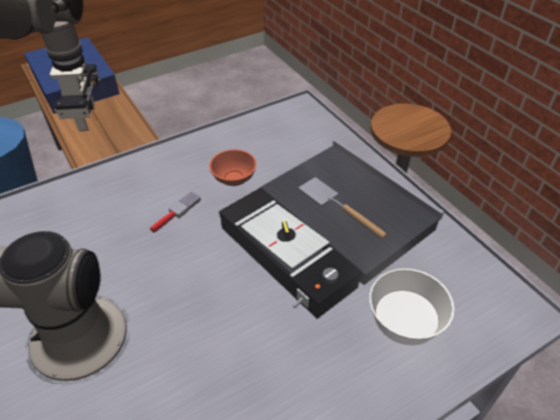

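The top view shows the fastener at about (307,215), the red marks at (303,197) and (310,234), and the toggle at (371,242). The bowl, brush and basket are well clear. The side view shows the slot at about (285,228).

```bash
cat > h.py <<'E'
from cell import robot
import numpy as np, cv2
from scipy.spatial.transform import Rotation as R
def ray(n,uv):
    m=robot.camera_model(n); d=np.linalg.inv(m["camera_matrix"])@[uv[0],uv[1],1]
    return m["position"],R.from_euler("xyz",m["attitude"]).as_matrix()@d
def onz(n,uv,z):
    p,d=ray(n,uv); return p+d*(z-p[2])/d[2]
def two(a,b):
    (p,d),(q,e)=ray("top",a),ray("side",b)
    s=np.linalg.lstsq(np.c_[d,-e],q-p,rcond=None)[0]
    x,y=p+s[0]*d,q+s[1]*e; return (x+y)/2,np.linalg.norm(x-y)
def blobs(im,kind,box):
    h=cv2.cvtColor(im,cv2.COLOR_RGB2HSV)
    H,S,V=[h[...,i].astype(int) for i in range(3)]
    m={"red":((H<8)|(H>172))&(S>120)&(V>70),"yellow":(H>20)&(H<35)&(S>110)&(V>70)}[kind]
    k=np.zeros_like(m);x0,y0,x1,y1=box;k[y0:y1,x0:x1]=1;m=(m&k).astype(np.uint8)
    cs,_=cv2.findContours(m,cv2.RETR_EXTERNAL,cv2.CHAIN_APPROX_NONE); out=[]
    n,lab,st,c=cv2.connectedComponentsWithStats(m)
    for i in range(1,n):
        if st[i,4]<5: continue
        pts=np.argwhere(lab==i)[:,::-1].astype(np.float32)
        vx,vy,cx,cy=cv2.fitLine(pts,cv2.DIST_L2,0,.01,.01).ravel()
        t=(pts-[cx,cy])@[vx,vy]
        out.append((c[i],st[i,4],np.array([cx,cy])+t.min()*np.array([vx,vy]),np.array([cx,cy])+t.max()*np.array([vx,vy])))
    return out
E
python3 - <<'E'
from h import *
np.set_printoptions(precision=4,suppress=True)
T,S=robot.read_camera("top"),robot.read_camera("side")
for k in("red","yellow"):
    print(k)
    for b in blobs(T,k,(265,180,350,250)):
        z=.093 if k=="red" else .123
        print("T",b[0],b[1],onz("top",b[0],z),(onz("top",b[3],z)-onz("top",b[2],z))[:2])
    for b in blobs(S,k,(235,205,340,280)): print("S",b[0],b[1])
yt=max(blobs(T,"yellow",(265,180,350,250)),key=lambda b:b[1]);ys=max(blobs(S,"yellow",(235,205,340,280)),key=lambda b:b[1])
print(two(yt[0],ys[0]))
# box front edge line: dark -> bright going down columns
g=cv2.cvtColor(T,cv2.COLOR_RGB2GRAY).astype(int)
pts=[]
for u in range(238,355,3):
    d=np.diff(g[225:275,u]); 
    col=g[225:275,u]; k=[i for i in range(3,46) if col[i-1]<60 and col[i+3]>85]
    if k: pts.append(onz("top",(u,225+k[-1]+1.),.078)[:2])
pts=np.array(pts,np.float32); print(len(pts)); 
l=cv2.fitLine(pts,cv2.DIST_HUBER,0,.001,.001).ravel(); print("front edge",l, np.arctan2(l[1],l[0]))
cv2.imwrite("pics/tc.png",cv2.resize(T[170:270,200:400],None,fx=4,fy=4,interpolation=cv2.INTER_CUBIC)[:,:,::-1])
E
```

```text
red
T [302.8571 196.0714] 14 [ 0.5675 -0.0447  0.093 ] [-0.0185 -0.0028]
T [309.9286 233.6429] 14 [ 0.4825 -0.0587  0.093 ] [-0.0203 -0.0038]
yellow
T [306.1129 214.4194] 62 [ 0.524  -0.0495  0.123 ] [-0.013  -0.0357]
S [285.359  227.2564] 39
(array([ 0.5248, -0.0499,  0.1227]), np.float64(0.0018376101197764311))
37
front edge [ 0.1601 -0.9871  0.4471 -0.014 ] -1.4100327
```

View pics/tc.png

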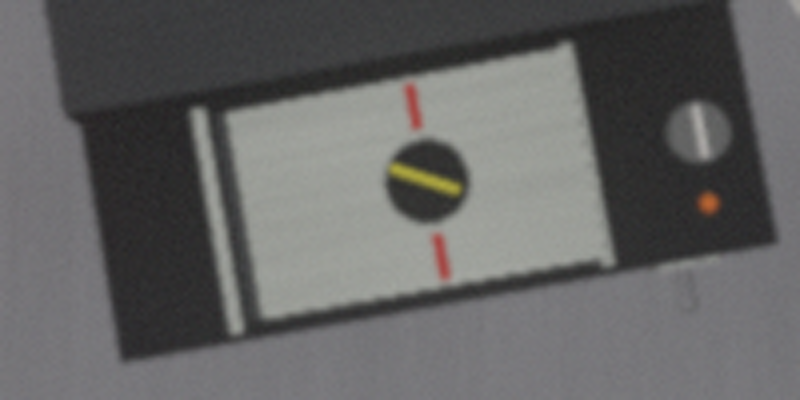

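Griddle yaw is about 0.162 and the slot sits at 1.22 in world, so the fastener needs about 1.06 rad clockwise. The grip axis is near (0.5246, -0.050).

```bash
cat > to.py <<'E'
import sys
from h import *
g=[float(v) for v in sys.argv[1:5]]; s=robot.observe()
r=R.from_euler("xyz",s["tool_rot"]).as_matrix()
d=r.T@(np.array(g[:3])-s["tool_pos"]); t=(s["tool_rot"][2]-g[3]+np.pi)%(2*np.pi)-np.pi
print("shift",d.round(4),"turn",round(t,4),"| t",round(s["time"],2),"pos",s["tool_pos"].round(4),"rot",s["tool_rot"].round(3),"F",s["contact_force"].round(1),"open",round(s["opening"],4),"q",s["qpos"].round(2))
E
python3 to.py 0.5246 -0.0499 0.20 1.222
```

```text
shift [-0.4951 -0.3441  0.0345] turn 1.4748 | t 0.2 pos [0.2258 0.4737 0.2343] rot [-3.141 -0.     2.697] F [ 0.3 -0.9 -0.3] open 0.0918 q [ 0.98  0.34  1.52  0.    1.28 -0.15]
```

```bash
python3 -m jog '[[[1,-0.03,-0.02,0,0.12],[1,-0.06,-0.04,0,0.24],[1,-0.09,-0.06,0,0.36],[1,-0.12,-0.08,0,0.48],[1,-0.15,-0.10,0,0.60]]]'; python3 to.py 0.5246 -0.0499 0.20 1.222
```

```text
time: 0.62
tool_pos: [0.3186, 0.3176, 0.2346]
tool_rot: [-3.142, 0.0, 2.092]
contact_force: [-0.0, -0.4, 0.9]
opening: 0.0916
grip_force: 0.0
shift [-0.4213 -0.0042  0.0347] turn 0.8695 | t 0.62 pos [0.3186 0.3176 0.2346] rot [-3.142  0.     2.092] F [-0.  -0.4  0.9] open 0.0916 q [ 0.61  0.2   1.72 -0.    1.22  0.09]
```

```bash
python3 -m jog '[[[1,-0.04,0,0,0.12],[1,-0.08,0,0,0.24],[1,-0.12,0,0,0.36],[1,-0.16,0,0,0.48],[1,-0.20,0,0,0.60]]]'; python3 to.py 0.5246 -0.0499 0.16 1.222
```

```text
time: 1.03
tool_pos: [0.4192, 0.1443, 0.2348]
tool_rot: [3.141, -0.0, 1.491]
contact_force: [1.4, 0.4, -0.9]
opening: 0.0915
grip_force: 0.0
shift [-0.1852  0.1206  0.0748] turn 0.2689 | t 1.03 pos [0.4192 0.1443 0.2348] rot [ 3.141 -0.     1.491] F [ 1.4  0.4 -0.9] open 0.0915 q [0.16 0.19 1.73 0.   1.22 0.24]
```

```bash
python3 -m jog '[[[1,-0.033,0.021,0,0.06],[1,-0.066,0.042,0,0.12],[1,-0.099,0.063,0.01,0.18],[1,-0.132,0.085,0.02,0.24],[1,-0.160,0.105,0.03,0.269]]]' >/dev/null; python3 to.py 0.5246 -0.0499 0.16 1.222
```

```text
shift [-0.0205  0.0204  0.0444] turn 0.0018 | t 1.45 pos [ 0.5123 -0.0237  0.2044] rot [3.141 0.    1.224] F [0.5 0.5 0.5] open 0.092 q [-0.2   0.35  1.61 -0.    1.19  0.15]
```

```bash
python3 -m jog '[[[0.2,-0.012,0.012,0.022,0.002],[0.2,-0.0205,0.0204,0.044,0.002],[0.2,-0.0205,0.0204,0.044,0.002],[0.2,-0.0205,0.0204,0.044,0.002]]]' >/dev/null
python3 - <<'E'
from h import *
T=robot.read_camera("side"); cv2.imwrite("pics/s1.png",cv2.resize(T[130:280,200:400],None,fx=4,fy=4,interpolation=cv2.INTER_CUBIC)[:,:,::-1])
E
python3 to.py 0.5246 -0.0499 0.111 1.222
```

```text
shift [-0.0025  0.0019  0.05  ] turn 0.0036 | t 1.83 pos [ 0.5237 -0.0469  0.161 ] rot [-3.141 -0.     1.226] F [0.4 0.5 0.1] open 0.0659 q [-0.24  0.42  1.63  0.    1.1   0.11]
```

View pics/s1.png

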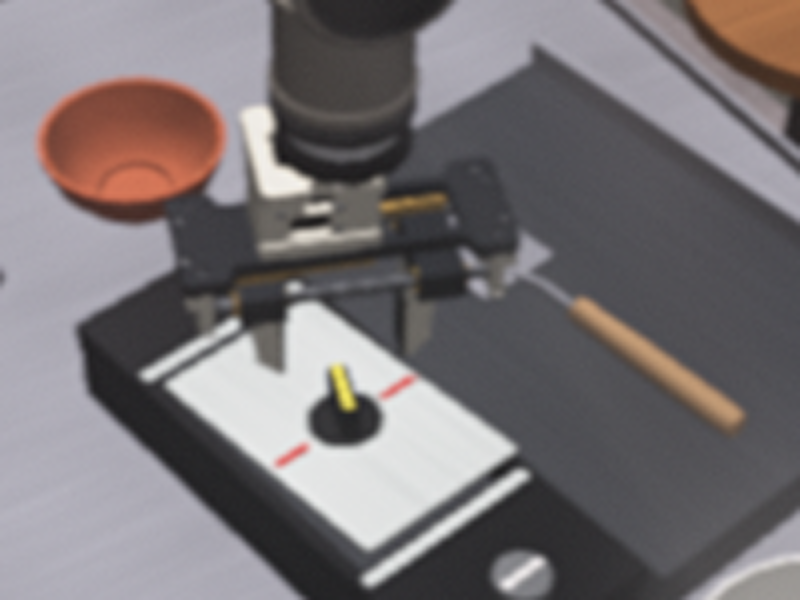

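The side view shows the fingers straddling the bar (yellow slot at about (343,388) in the crop), aligned across it. I'll descend and grip gently.

```bash
python3 -m jog '[[[0.2,0,0,0.02,0],[0.2,0,0,0.04,0],[0.2,0,0,0.05,0],[0.2,0,0,0.05,0],[0.2,0,0,0.05,0]]]' >/dev/null; python3 to.py 0.5246 -0.0499 0.111 1.222
python3 -m jog '[[[-0.3,0,0,0,0],[-0.6,0,0,0,0],[-1,0,0,0,0],[-1,0,0,0,0],[-1,0,0,0,0]]]' 12 ; python3 -m jog '[[[-1,0,0,0,0],[-1,0,0,0,0],[-1,0,0,0,0],[-1,0,0,0,0],[-1,0,0,0,0]]]'; python3 to.py 0.5246 -0.0499 0.111 1.222
```

```text
shift [-0.0028  0.0015  0.0007] turn 0.0048 | t 2.25 pos [ 0.5242 -0.0467  0.1117] rot [ 3.141 -0.     1.227] F [ 0.2 -0.6  1. ] open 0.0549 q [-0.23  0.48  1.69  0.    0.98  0.11]
time: 2.67
tool_pos: [0.5241, -0.0474, 0.1111]
tool_rot: [3.141, -0.0, 1.226]
contact_force: [0.6, 0.0, -0.3]
opening: 0.0265
grip_force: 0.0
time: 3.08
tool_pos: [0.5251, -0.0478, 0.111]
tool_rot: [3.139, -0.0, 1.226]
contact_force: [4.6, -2.2, -2.8]
opening: 0.013
grip_force: 11.9
shift [-0.0022  0.0003 -0.    ] turn 0.0037 | t 3.08 pos [ 0.5251 -0.0478  0.111 ] rot [ 3.139 -0.     1.226] F [ 4.6 -2.2 -2.8] open 0.013 q [-0.24  0.48  1.69 -0.    0.97  0.11]
```

```bash
python3 -m jog '[[[-1,-0.002,0.001,0,0],[-1,-0.002,0.001,0,0.06],[-1,-0.002,0.001,0,0.12],[-1,-0.002,0.001,0,0.18],[-1,-0.002,0.001,0,0.24]]]'; python3 -m jog '[[[-1,0,0,0,0.06],[-1,0,0,0,0.12],[-1,0,0,0,0.18],[-1,0,0,0,0.24],[-1,0,0,0,0.30]]]'; python3 to.py 0.5246 -0.0499 0.111 0.162
```

```text
time: 3.5
tool_pos: [0.5255, -0.0482, 0.111]
tool_rot: [3.14, -0.003, 0.983]
contact_force: [6.3, 5.8, -2.9]
opening: 0.0136
grip_force: 12.1
time: 3.92
tool_pos: [0.5258, -0.0487, 0.1111]
tool_rot: [3.14, -0.004, 0.683]
contact_force: [6.4, 3.7, -2.1]
opening: 0.0138
grip_force: 12.1
shift [-0.0017  0.0001  0.0001] turn 0.5207 | t 3.92 pos [ 0.5258 -0.0487  0.1111] rot [ 3.14  -0.004  0.683] F [ 6.4  3.7 -2.1] open 0.0138 q [-0.24  0.48  1.69  0.    0.97  0.65]
```

```bash
python3 -m jog '[[[-1,-0.001,0,0,0.06],[-1,-0.001,0,0,0.12],[-1,-0.001,0,0,0.18],[-1,-0.001,0,0,0.24],[-1,-0.001,0,0,0.30]]]' >/dev/null; python3 -m jog '[[[-1,0,0,0,0.06],[-1,0,0,0,0.12],[-1,0,0,0,0.18],[-1,0,0,0,0.22],[-1,0,0,0,0.22]]]'; python3 to.py 0.5246 -0.0499 0.111 0.162
```

```text
time: 4.75
tool_pos: [0.5255, -0.0497, 0.1113]
tool_rot: [3.141, -0.005, 0.163]
contact_force: [7.2, 3.2, -1.6]
opening: 0.014
grip_force: 12.0
shift [-0.0009  0.0001  0.0003] turn 0.0014 | t 4.75 pos [ 0.5255 -0.0497  0.1113] rot [ 3.141 -0.005  0.163] F [ 7.2  3.2 -1.6] open 0.014 q [-0.24  0.48  1.69  0.    0.97  1.17]
```

```bash
python3 -m jog '[[[-0.3,0,0,0,0],[-0.3,0,0,0,0],[-0.3,0,0,0,0],[-0.3,0,0,0,0],[-0.3,0,0,0,0]]]'; python3 -m jog '[[[-0.3,0,0,-0.03,0],[-0.3,0,0,-0.06,0],[-0.3,0,0.04,-0.06,0],[-0.3,0,0.08,-0.06,0],[-0.3,0,0.12,-0.06,0]]]'; python3 -m jog '[[[-1,0,0.03,-0.01,0],[-1,0,0.03,-0.01,0],[-1,0,0.03,-0.01,0],[-1,0,0.03,-0.01,0]]]'
python3 - <<'E'
from h import *
T=robot.read_camera("top");S=robot.read_camera("side")
for n,im,bx in(("top",T,(265,180,350,250)),("side",S,(235,205,340,280))):
    for b in blobs(im,"yellow",bx)+blobs(im,"red",bx):
        z=.123 if False else .12; d=onz(n,b[3],z)-onz(n,b[2],z); print(n,b[0].round(1),b[1],onz(n,b[0],z).round(4),"ang",np.arctan(d[1]/d[0]).round(3))
cv2.imwrite("pics/c2.png",np.vstack([cv2.resize(T[170:270,200:400],None,fx=3,fy=3),cv2.resize(S[190:290,210:410],None,fx=3,fy=3)])[:,:,::-1])
E
```

```text
time: 5.17
tool_pos: [0.523, -0.0502, 0.1106]
tool_rot: [-3.141, 0.001, 0.166]
contact_force: [-0.1, -0.7, 0.5]
opening: 0.0322
grip_force: 0.0
time: 5.58
tool_pos: [0.5434, -0.1695, 0.1716]
tool_rot: [3.141, -0.001, 0.168]
contact_force: [0.7, 0.4, -0.1]
opening: 0.0321
grip_force: 0.0
time: 5.92
tool_pos: [0.5476, -0.1975, 0.1802]
tool_rot: [-3.14, 0.001, 0.165]
contact_force: [0.9, -0.8, 0.3]
opening: 0.0101
grip_force: 0.0
top [305.7 214.4] 64 [ 0.5241 -0.0487  0.12  ] ang 0.161
top [302.9 196.1] 14 [ 0.5648 -0.0434  0.12  ] ang 0.153
top [309.9 233.6] 14 [ 0.4819 -0.057   0.12  ] ang 0.185
side [285.2 226.6] 36 [ 0.5277 -0.0462  0.12  ] ang 0.16
```

View pics/c2.png

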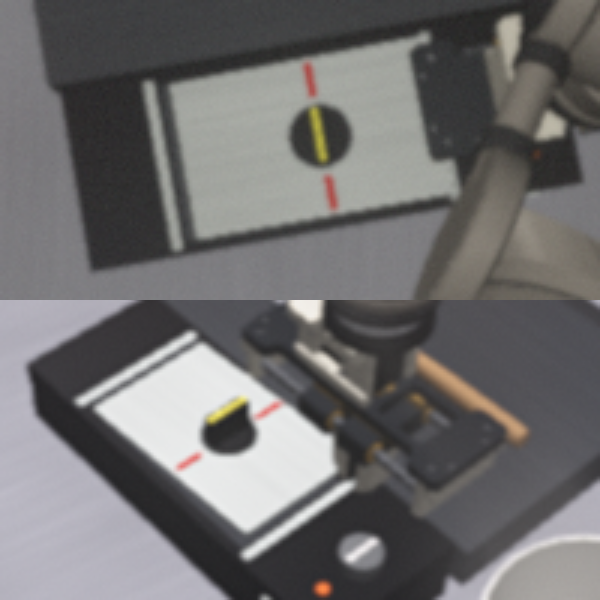

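The slot (0.161 from top, 0.160 from side) now matches the marks' direction (0.162), and the cover is still ajar. Next I turn the body clear of the bar, then press with closed fingers.

```bash
python3 -m jog '[[[-1,0,0,0,-0.12],[-1,0,0,0,-0.24],[-1,0,0,0,-0.36],[-1,0,0,0,-0.48],[-1,0,0,0,-0.60]]]' >/dev/null; python3 -m jog '[[[-1,0,0,0,-0.12],[-1,0,0,0,-0.24],[-1,0,0,0,-0.36],[-1,0,0,0,-0.48],[-1,0,0,0,-0.60]]]'>/dev/null;  python3 -m jog '[[[-1,0,0,0,-0.12],[-1,0,0,0,-0.24],[-1,0,0,0,-0.36],[-1,0,0,0,-0.37],[-1,0,0,0,-0.37]]]'>/dev/null; python3 to.py 0.5356 -0.1173 0.120 1.733
```

```text
shift [0.0806 0.0007 0.0607] turn 0.0015 | t 7.27 pos [ 0.5481 -0.197   0.1807] rot [-3.141 -0.     1.735] F [-0.2  1.4  0.6] open 0.0002 q [-0.48  0.49  1.44  0.    1.21 -0.64]
```

```bash
python3 -m jog '[[[-1,0.04,0.0007,0,0],[-1,0.0806,0.0007,0,0],[-1,0.0806,0.0007,0.03,0],[-1,0.0806,0.0007,0.06,0],[-1,0.0806,0.0007,0.06,0]]]'; python3 to.py 0.5356 -0.1173 0.09 1.733;  python3 -m jog '[[[-1,0,0,0.008,0],[-1,0,0,0.016,0],[-1,0,0,0.022,0],[-1,0,0,0.026,0],[-1,0,0,0.026,0]]]'; python3 to.py 0.5356 -0.1173 0.09 1.733
```

```text
time: 7.68
tool_pos: [0.5324, -0.1161, 0.1162]
tool_rot: [-3.134, -0.005, 1.734]
contact_force: [-2.0, 0.5, -0.5]
opening: 0.0003
grip_force: 0.0
shift [-0.0018  0.0031  0.0262] turn 0.0014 | t 7.68 pos [ 0.5324 -0.1161  0.1162] rot [-3.134 -0.005  1.734] F [-2.   0.5 -0.5] open 0.0003 q [-0.36  0.5   1.62  0.    1.02 -0.52]
time: 8.1
tool_pos: [0.5364, -0.1195, 0.0951]
tool_rot: [3.14, 0.002, 1.735]
contact_force: [0.4, -3.0, 5.3]
opening: 0.0007
grip_force: 2.1
shift [ 0.0023 -0.0005  0.0051] turn 0.0018 | t 8.1 pos [ 0.5364 -0.1195  0.0951] rot [3.140e+00 2.000e-03 1.735e+00] F [ 0.4 -3.   5.3] open 0.0007 q [-0.36  0.53  1.64 -0.    0.97 -0.52]
```

```bash
python3 -m jog '[[[-1,0.001,0,0.002,0],[-1,0.002,0,0.003,0],[-1,0.002,0,0.003,0],[-1,0.002,0,0.003,0]]]'; python3 -m jog '[[[-1,0,0,0.001,0],[-1,0,0,0.002,0],[-1,0,0,0.002,0],[-1,0,0,0.002,0]]]'
```

```text
time: 8.43
tool_pos: [0.5359, -0.1168, 0.0922]
tool_rot: [3.14, 0.001, 1.736]
contact_force: [1.4, -3.7, 5.4]
opening: 0.0003
grip_force: 2.4
time: 8.77
tool_pos: [0.5358, -0.1167, 0.0902]
tool_rot: [3.14, 0.001, 1.736]
contact_force: [1.2, -4.6, 4.9]
opening: 0.0006
grip_force: 3.0
```

Close to the frame; I'll press on until the force rises.

```bash
python3 -m jog '[[[-1,0,0,0.001,0],[-1,0,0,0.001,0],[-1,0,0,0.001,0]]]'; python3 -m jog '[[[-1,0,0,0.001,0],[-1,0,0,0.001,0],[-1,0,0,0.001,0]]]'
```

```text
time: 9.02
tool_pos: [0.5358, -0.1167, 0.0899]
tool_rot: [3.14, 0.001, 1.736]
contact_force: [0.5, -2.6, 11.0]
opening: 0.0006
grip_force: 5.8
time: 9.27
tool_pos: [0.5359, -0.1168, 0.0896]
tool_rot: [3.139, 0.001, 1.736]
contact_force: [-2.6, -2.9, 18.3]
opening: 0.0004
grip_force: 8.6
```

```bash
python3 -m jog '[[[-1,0,0,0,0],[-1,0,0,0,0],[-1,0,0,0,0],[-1,0,0,0,0],[-1,0,0,0,0]]]'
python3 - <<'E'
from h import *
S=robot.read_camera("side"); cv2.imwrite("pics/s3.png",cv2.resize(S[150:340,200:460],None,fx=3,fy=3)[:,:,::-1])
E
```

```text
time: 9.68
tool_pos: [0.5359, -0.1167, 0.0896]
tool_rot: [3.139, 0.001, 1.736]
contact_force: [-2.5, -2.6, 16.9]
opening: 0.0007
grip_force: 8.6
```

View pics/s3.png

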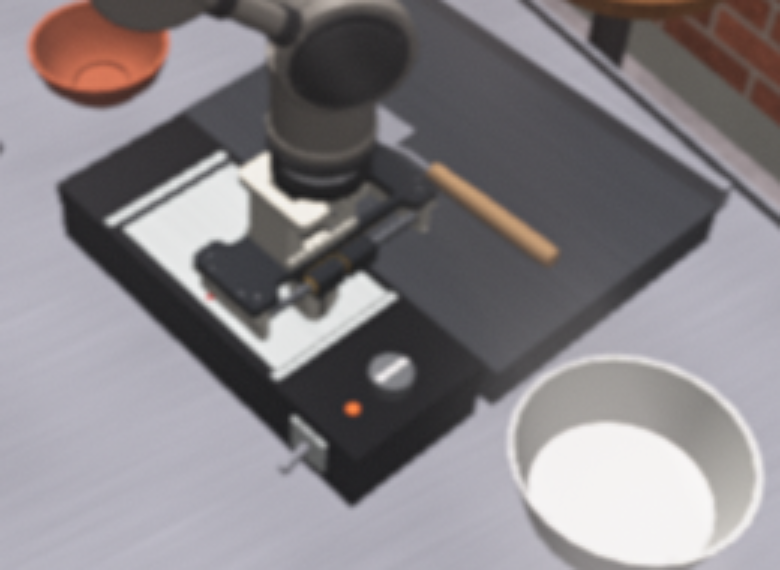

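The cover lies flush against the frame under the closed fingers with a steady push of about 17 N. The switch (at about (295,460) in the crop) is still lowered, and the spatula, bowl and basket haven't moved.

```bash
python3 -c "
from cell import robot
print(robot.hand_in())"
```

```text
the job is handed in; nothing more can be done
None
```

I turned the fastener clockwise into line with the red marks while the cover was still ajar, then pressed the cover fully down; the job is handed in with the robot holding it shut at about 17 N, and the switch was left off and the spatula, basket, bowl and brush were not touched.

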